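# Put a stone pendant away in a glazed jewellery case with a locking lid stay

## Task

Put the stone pendant away in the jewellery case: raise the lid until the folding stay on its side locks and holds the lid by itself, then set the pendant down flat in the front compartment, without dropping it. Then push the stay's knee back through straight so that it folds, and lower the lid until it is fully shut, without letting it slam. Never strain the lid against the stay, either way, so hard that the stay's foot shifts in its slot, and leave the other things on the desk where they are.

Things in the scene. Friction and masses are not known exactly. Their poses are not given: they have to be found in the camera images.
- case: Dark wooden jewellery case, fixed to the desk, 180 mm deep (x), 260 mm wide (y), 85 mm high without its lid, walls 10 mm. Origin: centre of its underside; x points from the front (the pull, robot side) to the back (the hinge), y to the side that carries the stay, z up. The stay sits outside the +y side wall.
- lid_hinge (a point): Middle of the lid's hinge axis, at the case's back top edge (90 mm behind the case's middle, 85 mm above the desk); the axis runs along y. Axes as the case's. The hinge is a little stiff: with the stay unlocked the lid stays where it is left above about 1.06 rad; lower down it may fall shut.
- handle (a point): Middle of the lid's pull: a round brass bar 10 mm thick, along y, 80 mm clear between its two posts, 36 mm out from the lid's front edge (clear gap 31 mm), in the plane of the lid. It lies 216 mm in front of the hinge axis and 8 mm above it when shut, so 93 mm above the desk, and turns with the lid.
- lid (a joint): Angle of the lid in rad: 0 shut, grows as it is raised. Glazed wooden frame, 180 x 260 x 16 mm, 0.5 to 0.7 kg. The straightened stay stops it firmly somewhere between 1.14 and 1.42 rad: that differs from case to case, with where the stay's two studs sit in their slots, and must be felt for. Locked and let go, the lid rests about 0.02 rad below that stop.
- knee (a joint): Angle of the stay's knee in rad: within 0.25 of 0 when shut, 2.49 when straight, 2.77 at its lock stop. Two flat 72 mm links run from the foot to the knee and on to a stud on the lid's edge. Raising the lid straightens them; at the top a weak spring carries the knee past straight, away from the hinge, and locks. Let go above 2.35 it springs back into lock; below 2.2 it stays unlocked.
- knee_knob (a point): Middle of the brass finger knob on the knee, 16 mm thick, 28 mm long along y, its middle 37 mm outside the case's +y wall. Locked, it stands about 40 mm above the rim, 65 to 90 mm in front of the hinge. Pushing it 25 to 40 mm downwards and back at about 45 deg (a few N) first lifts the lid slightly, then folds the stay; pushed much farther the lid falls. Lid shut, it hangs beside the case.
- stay_foot (a point): Outer end of the stud at the stay's foot, clamped in a horizontal slotted plate on the case's +y side, 70 mm above the desk. The clamp bears at least 8 N of pull or push at the lid's pull beyond the lid's own weight; at more (about 12 to 20 N) the foot slides in its slot.
- tray (a point): Middle of the padded floor of the front compartment, 35 mm above the desk; axes as the case's. The compartment is 97 mm (x) by 240 mm (y), 50 mm below the case's rim, with a 30 mm high divider behind it; the rear holds ring rolls.
- pendant: Speckled grey-green stone pendant, a flat rounded slab 46 mm (x) by 32 mm (y) by 14 mm thick, about 55 g, with a small steel loop at its +x end. It lies flat on the desk on the side of the case away from the stay. Origin: centre of its underside.
- tape_measure: Bystander: yellow tape measure, 62 x 36 x 60 mm, standing on the desk. Origin: centre of its underside.
- bead_jar: Bystander: small green glass jar with a metal cap, 52 mm across, 55 mm high. Origin: centre of its underside.
- loupe: Bystander: black eyeglass loupe, 36 mm across, 30 mm high, on the stay's side of the case. Origin: centre of its underside.
Things that resemble listed ones, but are neither listed nor needed, are in the scene too. There is more than one size of the pendant; the job needs the middle-sized.

How it is judged:
By the outcome, as a careful person would: the job done as asked, in the order asked, and still so for the second after the job is handed in, with the robot touching nothing.
It also fails if it takes over 72 s, if anything falls off the work surface, if the arm or the gripper's body presses on something with over 40 N, if the wrist force passes 120 N, or if a joint passes its speed limit or range.

## Robot

A 6-joint arm with a two-finger parallel gripper is mounted at the origin on the work surface. World frame = base frame: x ahead of the robot, y to its left, z up, the work surface at z = 0. Lengths are in mm, angles in rad, forces in N, time in s.
With the tool pointing down it reaches from about 350 to 775 mm from the base axis. Payload 7.3 kg.
Tool frame: the origin (TCP) lies on the mounting face of the last link; the fingertips stand 178 mm ahead of it and the grasp point (between the pads) lies 159 mm ahead of it; z points along the fingers, y is the line along which they close (so a half turn about z gives the same grasp; the last joint's range is limited). The gripper opens to 92 mm and grips with 3 to 60 N. Pads are 19 mm wide; open, the fingers measure 130 mm over their backs; the gripper's body (75 mm by 190 mm) begins 47 mm behind the grasp point.
Start: joints at [1.077, 0.342, 1.524, -0, 1.275, -0.146], TCP at [178.914, 493.576, 404.741] pointing down, gripper open.
Joint ranges: [-2.53, 2.53], [-0.77, 2.02], [0.04, 2.7], [-1, 4.14], [0.28, 2.66], [-3.11, 3.11]. Speed limits (rad/s): [2.57, 2.57, 3.14, 3.14, 3.14, 3.14].

## Interface

Orientations are given as [roll, pitch, yaw] about the fixed x, y, z axes, in that order (R = Rz(yaw) Ry(pitch) Rx(roll)).
In Python, from plant import bot, vision gives the robot as it stands. The module is installed in compiled form; this text tells all that it offers.
- The arm moves only by the shell command python3 -m crank 'ROWS'. ROWS is a JSON list of rows, 1 to 5 of them, each of 5 numbers: the finger opening in mm, then dx, dy, dz in mm, then a turn about the tool's z in rad; each row is the pose to reach, as a shift and turn from the pose commanded when the command began, along the tool's axes at that moment; what a row does not reach only later rows make up. A row lasts 1/8 s, in which the tool goes at most 62.5 mm and 0.188 rad, less where a joint would pass 70% of its speed; a pose out of reach is approached as far as the arm can. The fingers move at their own pace and stop on an object; the grip force is fixed at half the most. Time passes only in rows, so rows that do not move let the fingers close. It prints the time, the measured TCP pose, the force, the opening and the grip force at its end.
- bot.get_obs(): the state, without advancing time (a new reading comes with each control period).
- vision.capture(name): name is "side" or "top"; returns a dict with "color" (400x640x3 uint8, red, green, blue), "K" (3x3 intrinsics, pixels), "k1" (the pictures are not rectified: a ray, as slopes to the right and down, at radius r is drawn at 1 + k1 r^2 times it, then the intrinsics apply), "R" (3x3) and "t" (3): a world point X has camera coordinates R X + t. Camera axes: x right, y down, z forward; pixel columns grow to the right and rows downward; lengths in mm; the calibration is good to about 2 mm. A picture is of the moment at which its call begins. There is no depth.
- bot.close_job(): hands the job in; it is judged then, once.
The state is a dict: "time": time; "joint_positions": joint angles; "dq": joint speeds; "tau": joint torques, N m; "tool_pos": TCP position; "tcp_rot": TCP orientation; "contact_force": force on the tool from outside, world axes, zero at the start; "moment": the same for the moment, N m; "grip_width": finger opening in mm; "finger_force": force on a finger pad.
Only numpy, scipy, OpenCV 4.12 (cv2) and the standard library are available. Lean on these libraries where they do the work, as an engineer would, in place of code of your own. Each camera call takes 0.05 s, during which the arm holds its last target. There are 200 camera calls.

## Working session

There is one attempt and no reset: what is moved stays moved. The work goes in short steps, Python scripts to look and compute and a shell command to move; the robot and the scene stay as the last step left them, time stands still between calls to the robot, and variables do not carry over. Pictures are saved under pics/ and viewed, at most 10 in all, crops included, and the job is handed in when it is done.

```bash
mkdir -p pics; python3 - <<'E'
from plant import bot, vision
import cv2,numpy as np
o=bot.get_obs(); print({k:np.round(v,3).tolist() for k,v in o.items()})
for n in("side","top"):
    c=vision.capture(n); cv2.imwrite(f"pics/{n}0.png",c["color"][:,:,::-1])
    np.savez(f"pics/{n}0.npz",**c)
    print(n,np.round(c["K"],1).tolist(),c["k1"],np.round(c["R"],3).tolist(),np.round(c["t"],1).tolist())
E
```

```text
{'time': 0.0, 'joint_positions': [1.077, 0.343, 1.525, -0.0, 1.275, -0.146], 'dq': [0.002, -0.001, -0.001, 0.001, -0.002, -0.0], 'tau': [-0.002, -43.125, -24.421, 0.072, 0.056, -0.0], 'tool_pos': [178.851, 493.45, 404.041], 'tcp_rot': [-3.14, -0.0, 2.794], 'contact_force': [-0.309, -0.222, -0.367], 'moment': [0.005, -0.025, 0.037], 'finger_force': 0.0, 'grip_width': 91.857}
side [[386.1, 0.0, 321.3], [0.0, 386.1, 200.4], [0.0, 0.0, 1.0]] -0.029525878047325378 [[0.834, -0.552, 0.018], [-0.357, -0.565, -0.744], [0.42, 0.614, -0.668]] [-404.3, 267.3, 627.0]
top [[384.6, 0.0, 320.2], [0.0, 384.6, 198.4], [0.0, 0.0, 1.0]] 0.03173597873492497 [[0.025, -0.999, 0.029], [-0.999, -0.026, -0.04], [0.041, -0.028, -0.999]] [18.8, 523.7, 916.7]
```

View pics/side0.png

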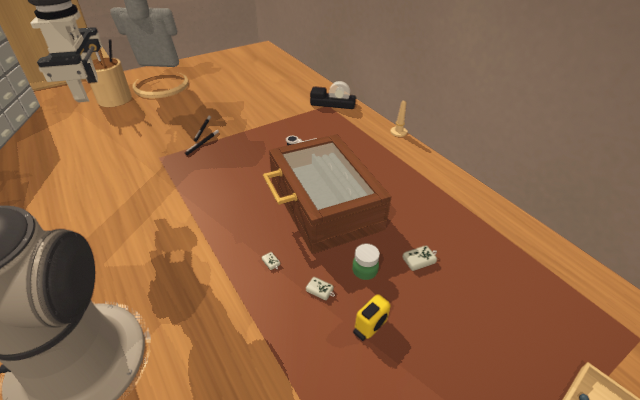

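View pics/top0.png

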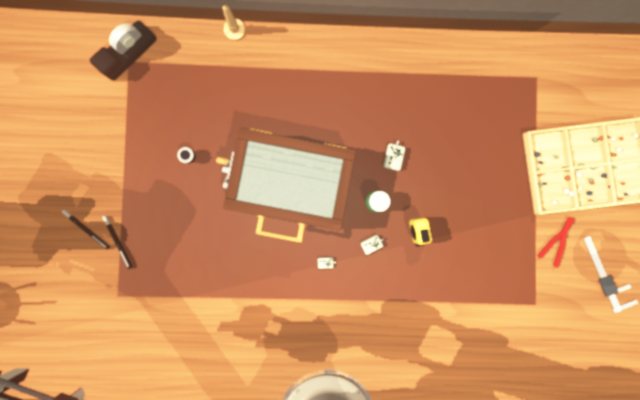

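The side view shows the case at about (330,190), the pull at (280,187), and three pendants at (270,261), (321,288) and (420,258). In the top view the case centre is at (290,180), the pull at (280,235) and the knob at (222,161). The pendants are at (326,263), (372,244) and (395,156), and (372,244) looks like the middle size.

```bash
cat > h.py <<'E'
import numpy as np,cv2
from scipy.optimize import brentq
def ray(c,uv):
    K,k=c["K"],float(c["k1"]); d=(np.array(uv,float)-[K[0,2],K[1,2]])/[K[0,0],K[1,1]]
    rd=np.hypot(*d); r=brentq(lambda r:r*(1+k*r*r)-rd,0,2); s=d*(r/rd if rd>0 else 1)
    R=c["R"]; return -R.T@c["t"], R.T@np.array([s[0],s[1],1.])
def plane(c,uv,z):
    o,d=ray(c,uv); return o+d*(z-o[2])/d[2]
def tri(a,ua,b,ub):
    o,d=ray(a,ua);p,e=ray(b,ub); s=np.linalg.lstsq(np.c_[d,-e],p-o,rcond=None)[0]
    x,y=o+d*s[0],p+e*s[1]; return (x+y)/2,np.linalg.norm(x-y)
def proj(c,X):
    q=c["R"]@np.array(X,float)+c["t"]; s=q[:2]/q[2]; s=s*(1+float(c["k1"])*(s@s))
    return s*[c["K"][0,0],c["K"][1,1]]+[c["K"][0,2],c["K"][1,2]]
def blobs(c,f,box,amin=15):
    """f(h,s,v)->mask; box=(x0,y0,x1,y1)"""
    h,s,v=[x.astype(int) for x in cv2.split(cv2.cvtColor(c["color"],cv2.COLOR_RGB2HSV))]
    m=f(h,s,v).astype(np.uint8); z=np.zeros_like(m); x0,y0,x1,y1=box; z[y0:y1,x0:x1]=m[y0:y1,x0:x1]
    n,l,st,ce=cv2.connectedComponentsWithStats(z)
    return [(ce[i],st[i],cv2.minAreaRect(np.argwhere(l==i)[:,::-1].astype(np.float32)),(l==i)) for i in range(1,n) if st[i,4]>=amin]
E
python3 - <<'E'
from h import *
S,T=[dict(np.load(f"pics/{n}0.npz")) for n in("side","top")]
def show(n,c,f,box,a=15):
    for ce,st,r,m in blobs(c,f,box,a): print(n,ce.round(1),st[4],np.round(r[1],1),round(r[2]))
pale=lambda h,s,v:(s<90)&(v>110)
brass=lambda h,s,v:(h>14)&(h<32)&(s>110)&(v>140)
show("pendT",T,pale,(310,135,410,275)); show("pendS",S,pale,(255,235,450,310))
show("brT",T,brass,(205,140,320,250),5); show("brS",S,brass,(255,130,310,210),5)
a=cv2.resize(T["color"][130:280,170:430],None,fx=3,fy=3,interpolation=cv2.INTER_CUBIC)
b=cv2.resize(S["color"][120:300,240:440],None,fx=3,fy=3,interpolation=cv2.INTER_CUBIC)
cv2.imwrite("pics/cT.png",a[:,:,::-1]);cv2.imwrite("pics/cS.png",b[:,:,::-1])
E
```

```text
pendT [394.1 156.3] 468 [18.4 29.2] 12
pendT [323.8 183.7] 1757 [33.8 61.4] 10
pendT [378.7 201. ] 427 [22. 22.] 90
pendT [371.6 244.3] 298 [14.3 21.9] 63
pendT [325.5 262.6] 189 [11. 18.] 90
pendS [366.5 254.7] 479 [24.5 23.3] 6
pendS [419.3 257.9] 515 [19.9 33.5] 72
pendS [270.7 260.5] 193 [18.6 12.4] 53
pendS [319.4 288.3] 378 [29.1 16.5] 27
brT [221.9 160.5] 80 [12.2  6.7] 11
brT [278.6 232.1] 345 [47.7 19.8] 11
brS [277.5 187.4] 346 [38.5 20.5] 62
```

View pics/cT.png

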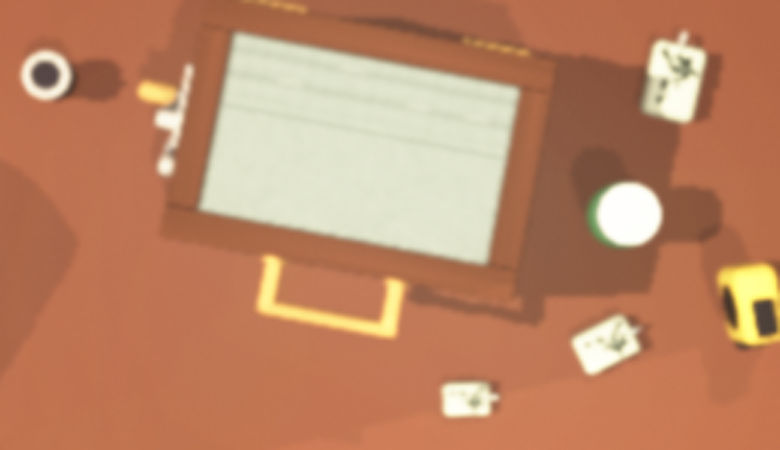

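View pics/cS.png

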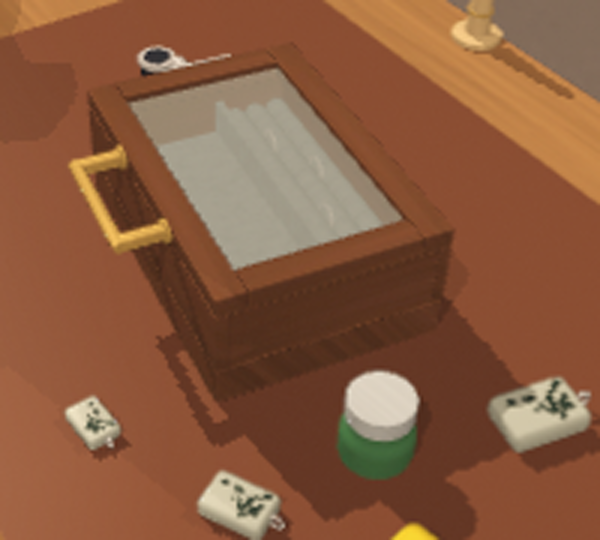

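The top crop shows the pull's bar running from (262,307) to (393,331), glass corners at (233,32), (519,87), (488,265) and (199,210), and the knob at (153,92). The middle pendant is at (606,344) with its loop to the right at (640,330). In the side crop the bar runs from (77,166) to (120,245) and the lid's front corners are (92,92) and (218,305).

```bash
python3 - <<'E'
from h import *
S,T=[dict(np.load(f"pics/{n}0.npz")) for n in("side","top")]
t=lambda x,y:((x+.5)/3-.5+170,(y+.5)/3-.5+130); s=lambda x,y:((x+.5)/3-.5+240,(y+.5)/3-.5+120)
def P(n,a,b): X,e=tri(T,a,S,b); print(n,X.round(1),"err",round(e,1)); return X
hl=P("barL",t(262,307),s(77,166)); hr=P("barR",t(393,331),s(120,245))
fl=P("lidFL",t(164,237),s(92,92)); fr=P("lidFR",t(516,299),s(216,307)); br=P("lidBR",t(556,62),s(452,232))
gs=[P("g",t(*a),s(*b)) for a,b in(((233,32),(281,70)),((519,87),(402,220)),((488,265),(233,269)),((199,210),(132,101)))]
for v,n in((hr-hl,"bar"),(fr-fl,"front"),(gs[1]-gs[0],"gb"),(gs[2]-gs[3],"gf")): print(n,np.linalg.norm(v).round(1),"yaw",np.arctan2(v[0],-v[1]).round(3))
v=br-fr;print("sideR",np.linalg.norm(v).round(1),np.arctan2(v[1],v[0]).round(3)); 
print("glass mid",np.mean(gs,0).round(1),"bar mid",((hl+hr)/2).round(1))
for n,a,b in(("big",(394.1,156.3),(419.3,257.9)),("mid",(371.6,244.3),(319.4,288.3)),("small",(325.5,262.6),(270.7,260.5))): P(n,a,b)
for n,r in(("big",((394.1,156.3),(18.4,29.2),12)),("mid",((371.6,244.3),(14.3,21.9),63)),("small",((325.5,262.6),(11,18),90))):
    b=np.array([plane(T,q,14) for q in cv2.boxPoints(r)]); print(n,[np.linalg.norm(b[i+1]-b[i]).round(1) for i in(0,1)],b.mean(0).round(1),[np.arctan2(*(b[i+1]-b[i])[1::-1]).round(3) for i in (0,1)])
print("loop dir",(plane(T,t(640,330),7)-plane(T,t(606,344),14)).round(1))
print("tape",plane(T,t(750,303),60).round(),"jar",plane(T,t(628,214),55).round(),"loupe",plane(T,t(46,75),30).round(),"knob",plane(T,t(153,92),70).round())
E
```

```text
barL [444.2 169.5  93. ] err 2.9
barR [428.7  74.5  94.3] err 1.9
lidFL [493.6 239.7  99.9] err 4.2
lidFR [452.5 -13.4  96. ] err 1.6
lidBR [627.8 -39.5  97.1] err 1.3
g [645.3 196.3  91.6] err 5.3
g [607.5 -11.9  97.4] err 1.4
g [477.7   7.3 100.5] err 0.5
g [514.7 215.3  98. ] err 6.5
bar 96.3 yaw -0.162
front 256.5 yaw -0.161
gb 211.7 yaw -0.18
gf 211.3 yaw -0.176
sideR 177.2 -0.148
glass mid [561.3 101.7  96.9] bar mid [436.5 122.   93.6]
big [ 631.2 -145.9    6.5] err 1.0
mid [416.2 -95.5   5. ] err 1.7
small [369.7  15.1   5. ] err 1.5
big [np.float64(71.1), np.float64(44.7)] [ 629.6 -144.    14. ] [np.float64(-0.189), np.float64(-1.752)]
mid [np.float64(52.7), np.float64(34.1)] [416.2 -93.6  14. ] [np.float64(-1.079), np.float64(-2.648)]
small [np.float64(43.0), np.float64(26.0)] [370.2  15.9  14. ] [np.float64(-1.549), np.float64(-3.118)]
loop dir [ 11.4 -28.4  -7. ]
tape [ 453. -195.   60.] jar [ 519. -102.   55.] loupe [616. 351.  30.] knob [600. 259.  70.]
```

```bash
cat >> h.py <<'E'
EX=np.array([np.cos(-.165),np.sin(-.165),0]); EY=np.array([-EX[1],EX[0],0]); C=np.array([560.9,101.4,0])
def case(x,y,z): return C+x*EX+y*EY+[0,0,z]
def incase(p): d=np.array(p)-C; return np.array([d@EX,d@EY,d[2]])
def handle(th): return case(90-216*np.cos(th)+8*np.sin(th),0,85+216*np.sin(th)+8*np.cos(th))
def go(p,yaw=None):
    """row (dx,dy,dz,turn) that brings the grasp point to p"""
    from plant import bot
    o=bot.get_obs(); g=np.array(o["tool_pos"])-[0,0,159]; a=o["tcp_rot"][2]; d=np.array(p)-g
    t=0 if yaw is None else (a-yaw+np.pi)%(2*np.pi)-np.pi
    print("gp",g.round(1),"case",incase(g).round(1),"yaw",round(a,3),"F",np.round(o["contact_force"],1),"w",round(o["grip_width"],1),"t",o["time"],"-> row",np.round([np.cos(a)*d[0]+np.sin(a)*d[1],np.sin(a)*d[0]-np.cos(a)*d[1],-d[2],t],3))
E
python3 -m crank '[[92,-369,-261,80,1.388],[92,-369,-261,80,1.388],[92,-369,-261,80,1.388],[92,-369,-261,80,1.388],[92,-369,-261,80,1.388]]'
python3 - <<'E'
from h import *
print(handle(0)); go(handle(0)+[0,0,60],np.pi/2-.165)
S,T=[dict(np.load(f"pics/{n}0.npz")) for n in("side","top")]
t=lambda x,y:((x+.5)/3-.5+170,(y+.5)/3-.5+130)
print("foot",incase(plane(T,t(165,165),70)),"stud?",incase(plane(T,t(190,68),93)),"mid",incase(plane(T,t(168,120),80)),"knobends",incase(plane(T,t(140,90),75)),incase(plane(T,t(172,96),75)))
E
```

```text
time: 0.72
tool_pos: [355.2, 239.2, 349.9]
tcp_rot: [3.141, -0.0, 1.85]
contact_force: [0.4, 0.4, 0.3]
grip_width: 91.9
finger_force: 0.0
[436.61128723 122.0957937   93.        ]
gp [355.2 239.2 190.9] case [-225.5  102.1  190.9] yaw 1.85 F [0.4 0.4 0.3] w 91.9 t 0.725 -> row [-134.995   45.901   37.903    0.445]
foot [-39.16708186 142.57853379  70.        ] stud? [ 32.96393827 133.64915315  93.        ] mid [ -6.4470931 144.7412915  80.       ] knobends [ 11.83303653 170.48715536  75.        ] [ 12.02222065 146.55222776  75.        ]
```

```bash
python3 -m crank '[[24,-135,46,38,0.445],[24,-135,46,38,0.445],[24,-135,46,38,0.445],[24,-135,46,38,0.445]]'
python3 - <<'E'
from h import *
from plant import vision
go(handle(0),np.pi/2-.165)
a=vision.capture("top");b=vision.capture("side")
A=cv2.resize(a["color"][190:280,220:340],None,fx=3,fy=3);B=cv2.resize(b["color"][130:220,230:350],None,fx=3,fy=3)
cv2.imwrite("pics/p5.png",np.vstack([A,B])[:,:,::-1])
E
```

```text
time: 1.23
tool_pos: [437.2, 123.0, 311.5]
tcp_rot: [-3.14, 0.0, 1.409]
contact_force: [-0.5, -0.3, 0.2]
grip_width: 56.7
finger_force: 0.0
gp [437.2 123.  152.5] case [-125.6    1.   152.5] yaw 1.409 F [-0.5 -0.3  0.2] w 56.7 t 1.225 -> row [-1.0240e+00 -4.4200e-01  5.9478e+01  3.0000e-03]
```

View pics/p5.png

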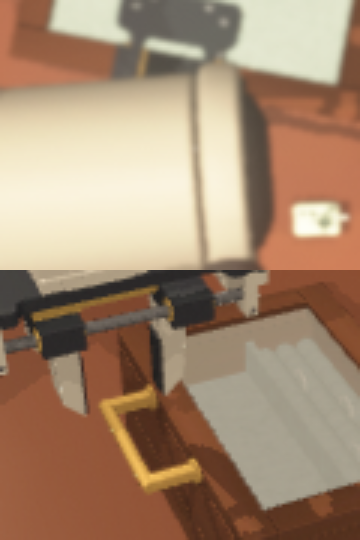

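The side view, in the lower half, shows the open fingers straddling the bar (tips near (75,410) and (165,385)). They are lined up, so I will narrow the opening, go down and grip.

```bash
python3 -m crank '[[24,-1,0,10,0],[24,-1,0,20,0],[24,-1,0,25,0],[24,-1,0,30,0],[24,-1,0,30,0]]'
python3 -m crank '[[24,0,0,15,0],[24,0,0,30,0],[5,0,0,30,0],[5,0,0,30,0],[5,0,0,30,0]]'
python3 -c "
from h import *
go(handle(0),np.pi/2-.165)"
```

```text
time: 1.95
tool_pos: [436.5, 123.4, 281.9]
tcp_rot: [-3.141, 0.0, 1.411]
contact_force: [-0.1, 0.2, -0.1]
grip_width: 24.2
finger_force: 0.0
time: 2.58
tool_pos: [436.3, 123.4, 252.6]
tcp_rot: [-3.141, -0.0, 1.411]
contact_force: [-3.6, 0.8, -0.1]
grip_width: 8.9
finger_force: 30.0
gp [436.3 123.4  93.6] case [-126.6    1.2   93.6] yaw 1.411 F [-3.6  0.8 -0.1] w 8.9 t 2.575 -> row [-1.232  0.563  0.614  0.005]
```

```bash
python3 -m crank '[[5,0,1.9,-21.5,0],[5,0,5.9,-42.8,0],[5,0,12,-63.5,0],[5,0,20.2,-83.5,0],[5,0,30.3,-102.6,0]]'
python3 -c "
from h import *
go(handle(.5))"
```

```text
time: 3.2
tool_pos: [465.5, 118.7, 355.2]
tcp_rot: [-3.138, 0.0, 1.411]
contact_force: [-2.1, 0.8, -3.6]
grip_width: 8.9
finger_force: 30.0
gp [465.5 118.7 196.2] case [-97.    1.4 196.2] yaw 1.411 F [-2.1  0.8 -3.6] w 8.9 t 3.2 -> row [-1.36   1.252  0.617  0.   ]
```

```bash
python3 -m crank '[[5,0,11.9,-18,0],[5,0,25.6,-34.7,0],[5,0,40.9,-49.9,0],[5,0,57.7,-63.6,0],[5,0,75.7,-75.5,0]]'
python3 -c "
from h import *
go(handle(1.0))"
```

```text
time: 3.82
tool_pos: [539.7, 106.6, 433.0]
tcp_rot: [-3.139, 0.0, 1.412]
contact_force: [-11.2, -0.8, 11.4]
grip_width: 8.7
finger_force: 30.0
gp [539.7 106.6 274. ] case [-21.8   1.7 274. ] yaw 1.412 F [-11.2  -0.8  11.4] w 8.7 t 3.825 -> row [-1.697  1.834  2.959  0.   ]
```

```bash
python3 -m crank '[[5,0,-1,-1.6,0],[5,0,-1,-1.6,0]]'
python3 -c "
from h import *
go(handle(1.0))"
```

```text
time: 4.08
tool_pos: [539.8, 106.5, 433.3]
tcp_rot: [3.14, -0.0, 1.411]
contact_force: [-4.5, -1.4, 7.5]
grip_width: 9.1
finger_force: 30.0
gp [539.8 106.5 274.3] case [-21.6   1.6 274.3] yaw 1.411 F [-4.5 -1.4  7.5] w 9.1 t 4.075 -> row [-1.602  1.653  3.26   0.   ]
```

```bash
python3 -m crank '[[5,0,5.5,-4.5,0],[5,0,12,-8,0],[5,0,18.2,-11.3,0],[5,0,18.2,-11.3,0]]'
python3 -c "
from h import *
go(handle(1.1))"
```

```text
time: 4.58
tool_pos: [558.8, 103.4, 443.9]
tcp_rot: [3.14, 0.0, 1.411]
contact_force: [-3.5, -2.1, 4.3]
grip_width: 8.5
finger_force: 30.0
gp [558.8 103.4 284.9] case [ -2.4   1.7 284.9] yaw 1.411 F [-3.5 -2.1  4.3] w 8.5 t 4.575 -> row [-1.672  1.547  3.787  0.   ]
```

```bash
cat > ck.py <<'E'
from h import *
import sys
from plant import bot
o=bot.get_obs(); d=incase(np.array(o["tool_pos"])-[0,0,159])-[90,0,85]; a=np.arctan2(d[2],-d[0])-.037; f=np.array(o["contact_force"]); fx=f@EX
t=fx*np.sin(a)+f[2]*np.cos(a); r=fx*np.cos(a)-f[2]*np.sin(a)
print(f"th {a:.3f} rad {np.hypot(d[0],d[2]):.1f} tang {t:.1f} radial {r:.1f} time {o['time']:.2f}"); sys.exit(abs(t)>float(sys.argv[1]))
E
exec 3>&1
{ python3 -m crank '[[5,0,2,-1,0]]' && python3 ck.py 4 >&3 && python3 -m crank '[[5,0,1.8,-0.9,0]]' && python3 ck.py 4 >&3 && python3 -m crank '[[5,0,1.8,-0.9,0]]' && python3 ck.py 4 >&3 && python3 -m crank '[[5,0,1.8,-0.8,0]]' && python3 ck.py 4 >&3 && python3 -m crank '[[5,0,1.8,-0.8,0]]' && python3 ck.py 4 >&3 && python3 -m crank '[[5,0,1.8,-0.8,0]]' && python3 ck.py 4 >&3 ; } >/dev/null
```

```text
th 1.107 rad 220.1 tang -2.7 radial -5.3 time 4.70False
```

```bash
sed -i 's/sys.exit(abs(t)>float(sys.argv\[1\]))/sys.exit(int(t<-float(sys.argv[1])))/' ck.py
exec 3>&1
{ python3 -m crank '[[5,0,1.8,-0.9,0]]' && python3 ck.py 4.5 >&3 && python3 -m crank '[[5,0,1.8,-0.9,0]]' && python3 ck.py 4.5 >&3 && python3 -m crank '[[5,0,1.8,-0.8,0]]' && python3 ck.py 4.5 >&3 && python3 -m crank '[[5,0,1.8,-0.8,0]]' && python3 ck.py 4.5 >&3 && python3 -m crank '[[5,0,1.8,-0.8,0]]' && python3 ck.py 4.5 >&3 && python3 -m crank '[[5,0,1.8,-0.8,0]]' && python3 ck.py 4.5 >&3 && python3 -m crank '[[5,0,1.8,-0.8,0]]' && python3 ck.py 4.5 >&3 ; } >/dev/null
```

```text
th 1.115 rad 220.1 tang -1.6 radial -4.4 time 4.83
th 1.124 rad 220.1 tang -1.8 radial -8.0 time 4.95
th 1.134 rad 220.2 tang -1.8 radial -4.2 time 5.08
th 1.143 rad 220.2 tang -1.6 radial -4.4 time 5.20
th 1.152 rad 220.3 tang -1.5 radial -4.5 time 5.33
th 1.161 rad 220.3 tang -1.3 radial -3.5 time 5.45
th 1.171 rad 220.5 tang -0.8 radial -3.1 time 5.58
```

```bash
exec 3>&1
{ python3 -m crank '[[5,0,1.8,-0.7,0]]' && python3 ck.py 4 >&3 && python3 -m crank '[[5,0,1.8,-0.7,0]]' && python3 ck.py 4 >&3 && python3 -m crank '[[5,0,1.8,-0.7,0]]' && python3 ck.py 4 >&3 && python3 -m crank '[[5,0,1.8,-0.7,0]]' && python3 ck.py 4 >&3 && python3 -m crank '[[5,0,1.8,-0.65,0]]' && python3 ck.py 4 >&3 && python3 -m crank '[[5,0,1.8,-0.65,0]]' && python3 ck.py 4 >&3 && python3 -m crank '[[5,0,1.8,-0.65,0]]' && python3 ck.py 4 >&3 && python3 -m crank '[[5,0,1.8,-0.6,0]]' && python3 ck.py 4 >&3  && python3 -m crank '[[5,0,1.8,-0.6,0]]' && python3 ck.py 4 >&3 && python3 -m crank '[[5,0,1.8,-0.6,0]]' && python3 ck.py 4 >&3 ; } >/dev/null
```

```text
th 1.177 rad 220.4 tang -6.1 radial -6.1 time 5.70
```

```bash
python3 -m crank '[[5,0,-0.3,0,0]]' >/dev/null; python3 ck.py 4; python3 -m crank '[[5,0,0.3,0,0]]' >/dev/null; python3 ck.py 4
python3 - <<'E'
from h import *
from plant import vision
a=vision.capture("top");b=vision.capture("side")
brass=lambda h,s,v:(h>12)&(h<34)&(s>100)&(v>120)
for n,c in(("T",a),("S",b)):
    for X in (case(10,167,125),case(25,167,125)): print(n,"expect",proj(c,X).round())
    print([(q[0].round(1),q[1][4]) for q in blobs(c,brass,(150,60,420,300),8)])
A=cv2.resize(a["color"][100:240,170:350],None,fx=3,fy=3);B=cv2.resize(b["color"][60:200,220:400],None,fx=3,fy=3)
cv2.imwrite("pics/p6.png",cv2.resize(np.hstack([A,B]),(800,311))[:,:,::-1])
E
```

```text
th 1.176 rad 220.4 tang -4.8 radial -4.0 time 5.83
th 1.177 rad 220.4 tang -5.2 radial -5.5 time 5.95
T expect [212. 157.]
T expect [213. 151.]
[(array([171.4,  61.1]), np.int32(118)), (array([262.6,  61.7]), np.int32(425)), (array([375.8,  65.3]), np.int32(1053)), (array([340.5, 146.7]), np.int32(13)), (array([304. , 163.2]), np.int32(35)), (array([415.1, 229.4]), np.int32(221)), (array([173. , 287.5]), np.int32(14)), (array([161.9, 298.4]), np.int32(51))]
S expect [302. 124.]
S expect [307. 123.]
[(array([205.5, 156.3]), np.int32(18546)), (array([345.8,  62.7]), np.int32(12)), (array([303.8,  65.2]), np.int32(20)), (array([324.1,  65.4]), np.int32(18)), (array([386.5, 130.3]), np.int32(2246)), (array([300. , 123.3]), np.int32(54)), (array([378.9, 188.7]), np.int32(19)), (array([377.4, 297.2]), np.int32(63))]
```

View pics/p6.png

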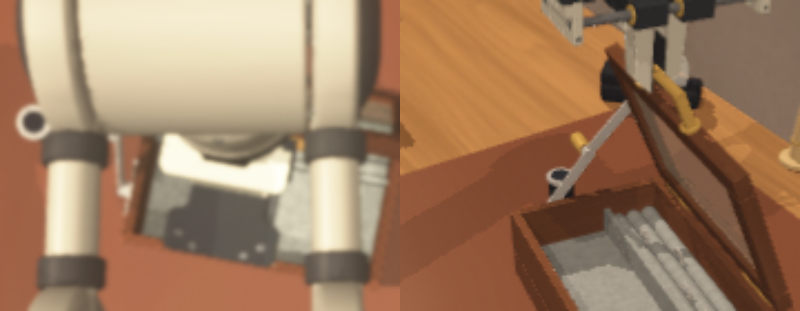

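The side view, on the right, shows the lid raised with its stay nearly straight and the knob at full-image (300,123). I will ease the lid back slightly and watch the knob to see whether the stay locks.

```bash
cat > knob.py <<'E'
from h import *
from plant import vision
b=vision.capture("side"); brass=lambda h,s,v:(h>12)&(h<34)&(s>100)&(v>120)
for q in blobs(b,brass,(270,95,325,200),15):
    o,d=ray(b,q[0]); oc,dc=incase(o),np.array([d@EX,d@EY,d[2]])
    print("knob",q[0].round(1),q[1][4],(oc+dc*(167-oc[1])/dc[1]).round(1))
E
python3 knob.py; exec 3>&1
{ python3 -m crank '[[5,0,-0.9,0.4,0]]'; python3 ck.py 4 >&3; python3 -m crank '[[5,0,-0.9,0.4,0]]'; python3 ck.py 4 >&3; python3 -m crank '[[5,0,-0.9,0.4,0]]'; python3 ck.py 4 >&3; } >/dev/null;  python3 knob.py
```

```text
knob [288.7 106. ] 928 [-21.8 167.  181.8]
knob [300.  123.3] 54 [  5.9 167.  128.9]
th 1.173 rad 220.5 tang -1.9 radial -5.0 time 6.22
th 1.170 rad 220.5 tang -1.7 radial -5.6 time 6.35
th 1.166 rad 220.5 tang -1.3 radial -5.5 time 6.47
knob [288.7 106. ] 927 [-21.8 167.  181.8]
knob [298.5 122.6] 54 [  2.1 167.  131.6]
```

```bash
exec 3>&1
{ python3 -m crank '[[5,0,-0.9,0.4,0]]'; python3 ck.py 4 >&3; python3 -m crank '[[5,0,-0.9,0.4,0]]'; python3 ck.py 4 >&3; python3 -m crank '[[5,0,-0.9,0.4,0]]'; python3 ck.py 4 >&3; } >/dev/null;  python3 knob.py
```

```text
th 1.162 rad 220.6 tang -1.4 radial -5.7 time 6.65
th 1.158 rad 220.6 tang -1.0 radial -6.1 time 6.78
th 1.154 rad 220.7 tang 1.7 radial -4.2 time 6.90
knob [288.7 106. ] 929 [-21.8 167.  181.8]
knob [297.7 122.1] 55 [-1.000e-01  1.670e+02  1.336e+02]
```

```bash
python3 -m crank '[[34,0,0,0,0],[34,0,0,0,0],[34,0,0,0,0],[34,0,0,-20,0],[34,0,0,-60,0]]'
python3 - <<'E'
from h import *
S,T=[dict(np.load(f"pics/{n}0.npz")) for n in("side","top")]
P={}
for n,c,u in(("T",T,(371.6,244.3)),("S",S,(319.4,288.3))):
    x,y=int(u[0])-25,int(u[1])-25
    i=cv2.resize(c["color"][y:y+50,x:x+50],None,fx=8,fy=8,interpolation=cv2.INTER_CUBIC)
    m=((i.max(2).astype(int)-i.min(2)<90)&(i[:,:,2]>75)).astype(np.uint8)
    m=cv2.morphologyEx(cv2.morphologyEx(m,cv2.MORPH_CLOSE,np.ones((41,41))),cv2.MORPH_OPEN,np.ones((65,65)))
    cs=max(cv2.findContours(m,0,1)[0],key=cv2.contourArea); r=cv2.minAreaRect(cs.astype(np.float32))
    B=(cv2.boxPoints(r)+.5)/8-.5+[x,y]; P[n]=np.mean(B,0); b=np.array([plane(c,q,14 if n=="T" else 10) for q in B])
    e=[b[i+1]-b[i] for i in(0,1)]; print(n,r[1],[np.linalg.norm(q).round(1) for q in e],[round(np.arctan2(q[1],q[0]),3) for q in e],b.mean(0).round(1))
print(tri(T,P["T"],S,P["S"]))
go([415,-92,130],2.04)
E
```

```text
time: 7.58
tool_pos: [569.2, 102.2, 507.2]
tcp_rot: [-3.137, 0.0, 1.412]
contact_force: [0.5, -0.3, 0.4]
grip_width: 33.8
finger_force: 0.0
T (143.0, 177.0) [np.float64(53.2), np.float64(42.6)] [np.float64(-1.546), np.float64(-3.124)] [416.6 -96.3  14. ]
S (154.0, 208.0) [np.float64(50.7), np.float64(44.1)] [np.float64(-0.571), np.float64(-2.177)] [417. -98.  10.]
(array([416.68038865, -97.45016492,   8.91181008]), np.float64(1.071557290084987))
gp [569.2 102.2 348.2] case [  8.    2.2 348.2] yaw 1.412 F [ 0.5 -0.3  0.4] w 33.8 t 7.575 -> row [-216.19  -121.411  218.231   -0.628]
```

```bash
python3 -m crank '[[60,-54,-30,0,-0.15],[60,-108,-60,0,-0.31],[60,-160,-90,30,-0.46],[60,-217,-121,60,-0.61],[60,-217,-121,120,-0.61]]'
python3 - <<'E'
from h import *
go([415.5,-93.5,120],2.02)
from plant import vision
a=vision.capture("top");b=vision.capture("side")
for n,c in(("T",a),("S",b)): print(n,[proj(c,handle(t)).round() for t in(1.1,1.15,1.2)])
brass=lambda h,s,v:(h>12)&(h<34)&(s>100)&(v>120)
print([(q[0].round(1),q[1].tolist()) for q in blobs(b,brass,(280,60,420,180),15)])
A=cv2.resize(a["color"][205:285,320:420],None,fx=4,fy=4);B=cv2.resize(b["color"][60:220,220:420],None,fx=2,fy=2)
cv2.imwrite("pics/p7.png",np.hstack([A,B])[:,:,::-1])
E
```

```text
time: 8.2
tool_pos: [414.6, -94.3, 393.7]
tcp_rot: [3.137, 0.005, 2.02]
contact_force: [1.9, 0.1, -1.2]
grip_width: 60.2
finger_force: 0.0
gp [414.6 -94.3 234.7] case [-112.1 -217.1  234.7] yaw 2.02 F [ 1.9  0.1 -1.2] w 60.2 t 8.2 -> row [  0.366   1.154 114.671   0.   ]
T [array([285., 169.]), array([286., 163.]), array([287., 157.])]
S [array([327.,  96.]), array([332.,  93.]), array([337.,  90.])]
[(array([283.7,  90.1]), [280, 60, 12, 60, 494]), (array([389.2, 132.3]), [347, 99, 73, 74, 2155]), (array([345.2, 165.3]), [341, 162, 8, 9, 27])]
```

View pics/p7.png

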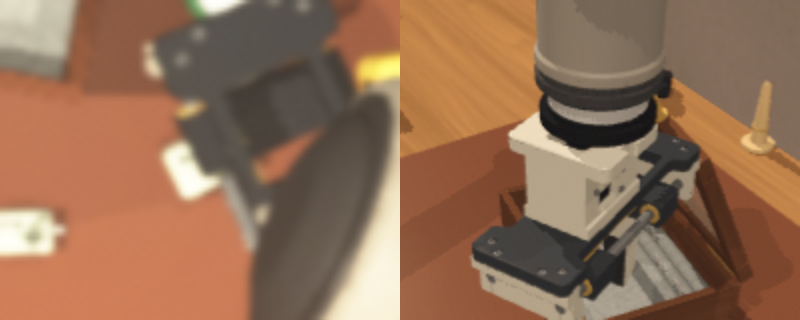

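The top crop shows the gripper over the middle pendant, partly hidden at crop (190,170), with the fingers either side of it. The lid is still standing open in the side view.

```bash
python3 -m crank '[[60,0,1,60,0],[60,0,1,120,0],[60,0,1,175,0],[60,0,1,200,0],[60,0,1,213,0]]'
python3 -m crank '[[60,0,0,0,0],[10,0,0,0,0],[10,0,0,0,0],[10,0,0,0,0],[10,0,0,0,0]]'
python3 -c "
from h import *
go([415.5,-93.5,120],2.02)"
```

```text
time: 8.93
tool_pos: [418.3, -91.8, 179.5]
tcp_rot: [3.141, 0.0, 2.022]
contact_force: [-0.8, 0.2, 0.5]
grip_width: 60.0
finger_force: 0.0
time: 9.55
tool_pos: [416.6, -92.0, 180.2]
tcp_rot: [3.141, 0.001, 2.021]
contact_force: [-1.7, 0.4, 7.4]
grip_width: 31.9
finger_force: 30.0
gp [416.6 -92.   21.2] case [-110.6 -214.5   21.2] yaw 2.021 F [-1.7  0.4  7.4] w 31.9 t 9.55 -> row [-8.910e-01 -1.628e+00 -9.883e+01  1.000e-03]
```

```bash
python3 -m crank '[[10,0,0,-50,0],[10,0,0,-110,0],[10,30,45,-119,-0.18],[10,60,92,-119,-0.36],[10,90,140,-119,-0.54]]'
python3 -c "
from h import *
go(case(-48,-60,140),np.pi-.165)"
```

```text
time: 10.18
tool_pos: [504.0, 51.4, 299.1]
tcp_rot: [3.141, 0.001, 2.567]
contact_force: [1.0, -1.0, 0.2]
grip_width: 31.7
finger_force: 30.0
gp [504.   51.4 140.1] case [-47.9 -58.7 140.1] yaw 2.567 F [ 1.  -1.   0.2] w 31.7 t 10.175 -> row [-0.484 -1.255  0.111 -0.41 ]
```

```bash
python3 -m crank '[[10,0,-1,0,-0.18],[10,0,-1,0,-0.36],[10,0,-1,10,-0.41],[10,0,-1,45,-0.41],[10,0,-1,72,-0.41]]'
python3 -c "
from h import *
go(case(-48,-60,56),np.pi-.165)"
```

```text
time: 10.8
tool_pos: [502.5, 49.2, 225.6]
tcp_rot: [3.142, -0.001, 2.971]
contact_force: [-0.4, -0.6, -1.3]
grip_width: 31.6
finger_force: 30.0
gp [502.5  49.2  66.6] case [-49.1 -61.   66.6] yaw 2.971 F [-0.4 -0.6 -1.3] w 31.6 t 10.8 -> row [-1.0490e+00  1.0490e+00  1.0585e+01 -5.0000e-03]
```

```bash
exec 3>&1; echo 'from plant import bot
import sys
o=bot.get_obs(); z=o["contact_force"][2]; print("gpz",round(o["tool_pos"][2]-159,1),"Fz",round(z,1)); sys.exit(int(z>3))' > fz.py
{ python3 -m crank '[[10,0,0,4,0],[10,0,0,8,0]]' && python3 fz.py >&3 && python3 -m crank '[[10,0,0,1,0]]' && python3 fz.py >&3 && python3 -m crank '[[10,0,0,1,0]]' && python3 fz.py >&3 && python3 -m crank '[[10,0,0,1,0]]' && python3 fz.py >&3 && python3 -m crank '[[10,0,0,1,0]]' && python3 fz.py >&3 ; } >/dev/null
```

```text
gpz 60.1 Fz -0.4
gpz 59.4 Fz 0.2
gpz 58.4 Fz -1.2
gpz 57.1 Fz -1.2
gpz 56.1 Fz 12.7
```

```bash
python3 -m crank '[[46,0,0,-0.5,0],[46,0,0,-0.5,0],[46,0,0,-0.5,0],[46,0,0,-20,0],[46,0,0,-60,0]]'
python3 -m crank '[[46,0,0,-60,0],[46,0,0,-120,0],[46,0,0,-140,0]]'
python3 - <<'E'
from h import *
go(case(-120,230,250),np.pi-.165)
E
```

```text
time: 12.18
tool_pos: [502.3, 49.2, 273.9]
tcp_rot: [-3.141, -0.004, 2.971]
contact_force: [0.5, -0.2, -0.2]
grip_width: 45.9
finger_force: 0.0
time: 12.55
tool_pos: [503.0, 49.2, 418.6]
tcp_rot: [3.141, 0.007, 2.971]
contact_force: [1.2, -0.3, -1.8]
grip_width: 46.2
finger_force: 0.0
gp [503.   49.2 259.6] case [-48.6 -61.  259.6] yaw 2.971 F [ 1.2 -0.3 -1.8] w 46.2 t 12.55 -> row [ 7.29260e+01  2.90596e+02  9.64700e+00 -5.00000e-03]
```

```bash
python3 -m crank '[[92,30,50,0,0],[92,50,108,0,0],[92,60,168,0,0],[92,72,229,0,0],[92,90,290,0,0]]'
cat > knob2.py <<'E'
from h import *
from plant import vision
a=vision.capture("top");b=vision.capture("side")
brass=lambda h,s,v:(h>12)&(h<34)&(s>90)&(v>120)
qt=blobs(a,brass,(190,130,235,175),10); qs=blobs(b,brass,(270,95,325,135),10)
for q in qt:
    print("T",q[0].round(1),q[1][4],np.round(q[2],1)[1] if 0 else q[2][1], incase(plane(a,q[0],128)).round(1))
    for s in qs: X,e=tri(a,q[0],b,s[0]); print("  S",s[0].round(1),s[1][4],incase(X).round(1),round(e,1))
np.savez("pics/k.npz",a=a["color"],b=b["color"])
E
python3 knob2.py
python3 - <<'E'
from h import *
go(case(-120,238,250),np.pi-.165)
k=np.load("pics/k.npz"); A=cv2.resize(k["a"][100:240,190:360],None,fx=2.35,fy=2.35);B=cv2.resize(k["b"][60:200,240:410],None,fx=2.35,fy=2.35)
cv2.imwrite("pics/p8.png",np.hstack([A,B])[:,:,::-1]); print(A.shape)
E
```

```text
time: 13.18
tool_pos: [463.1, 351.1, 414.5]
tcp_rot: [3.142, 0.0, 2.971]
contact_force: [1.1, 0.2, 0.0]
grip_width: 89.9
finger_force: 0.0
T [209.2 160.8] 130 (15.946702003479004, 8.877545356750488) [  1.7 170.5 128. ]
  S [288.5 105.9] 913 [-13.5 158.4 184.8] 22.1
  S [297.8 122.1] 55 [  1.2 169.5 131.8] 0.3
gp [461.7 354.2 254.9] case [-139.4  233.1  254.9] yaw 2.977 F [-0.4 -0.9  0.7] w 91.3 t 13.275 -> row [-1.9406e+01  4.8790e+00  4.8940e+00  1.0000e-03]
(329, 400, 3)
```

View pics/p8.png

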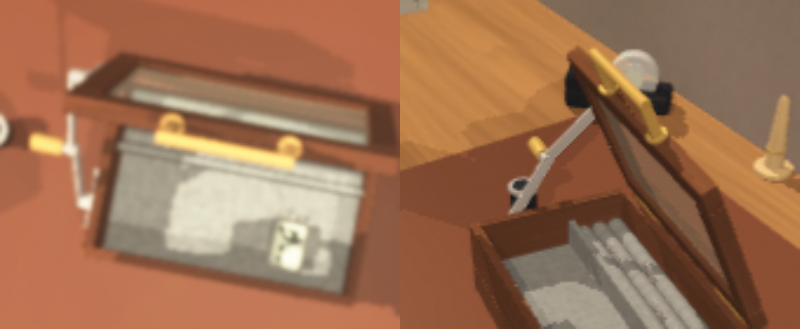

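The top crop, on the left, shows the pendant lying flat in the front compartment at crop (290,243), the knob at (45,143), and the lid held open by the stay alone. The side crop shows the knob at (538,147) with the stay past straight.

```bash
python3 - <<'E'
from h import *
F=np.array([-39.,70]);H=np.array([90.,85]);K=np.array([1.3,131.8]);a0=np.arctan2(*(K-F)[::-1])
K=F+72*np.array([np.cos(a0),np.sin(a0)]); u=a0-.28; St=K+72*np.array([np.cos(u),np.sin(u)]); r=np.hypot(*(St-H)); th0=np.arctan2(*(St-H)[::-1])
print("stud",St,r)
for s in(0,10,15,20,25,30,35,40):
    a=a0-s/72; k=F+72*np.array([np.cos(a),np.sin(a)]); d=H-k; D=np.hypot(*d)
    x=(72**2-r*r+D*D)/2/D; h=np.sqrt(72**2-x*x); n=np.array([-d[1],d[0]])/D; p=k+d/D*x+n*h
    b=np.arctan2(*(p-k)[::-1]); print(s,"dx,dz",(k-K).round(1),"knee",round(2.49+(a-b) if 0 else 2.49+(a-b),3),"dlid",round(th0-np.arctan2(*(p-H)[::-1]),3))
go(case(-3,238,172),np.pi-.165)
E
```

```text
stud [ 54.7919658  177.40246709] 98.88286806266134
0 dx,dz [0. 0.] knee 2.77 dlid 0.0
10 dx,dz [ 8. -6.] knee 2.503 dlid 0.016
15 dx,dz [11.6 -9.4] knee 2.362 dlid 0.013
20 dx,dz [ 15.  -13.1] knee 2.215 dlid 0.001
25 dx,dz [ 18.2 -17. ] knee 2.062 dlid -0.021
30 dx,dz [ 21.  -21.1] knee 1.902 dlid -0.054
35 dx,dz [ 23.6 -25.4] knee 1.736 dlid -0.098
40 dx,dz [ 25.9 -29.8] knee 1.565 dlid -0.153
gp [461.7 354.2 254.9] case [-139.4  233.1  254.9] yaw 2.977 F [-0.4 -0.9  0.7] w 91.3 t 13.275 -> row [-1.36406e+02  4.81000e+00  8.28940e+01  1.00000e-03]
```

```bash
python3 -m crank '[[92,-50,1,20,0],[92,-100,2,50,0],[92,-130,3,75,0],[92,-136,3,83,0],[92,-136,3,83,0]]' | head -1; python3 -c "
from h import *
go(case(-3,236,172),np.pi-.165)"
exec 3>&1
{ python3 -m crank '[[92,0,0,3,0],[92,0,0,6,0]]' && python3 fz.py >&3 && python3 -m crank '[[92,0,0,2,0]]' && python3 fz.py >&3 && python3 -m crank '[[92,0,0,2,0]]' && python3 fz.py >&3 && python3 -m crank '[[92,0,0,2,0]]' && python3 fz.py >&3 && python3 -m crank '[[92,0,0,2,0]]' && python3 fz.py >&3 ; } >/dev/null; python3 -c "
from h import *
go(case(-3,236,172),np.pi-.165)"
```

```text
time: 13.9
gp [597.6 328.8 172.2] case [ -1.1 230.4 172.2] yaw 2.971 F [-0.5 -0.   0.9] w 92.0 t 13.9 -> row [ 1.922  5.607  0.166 -0.006]
gpz 168.0 Fz 0.5
gpz 165.3 Fz 0.5
gpz 162.9 Fz -0.4
gpz 160.6 Fz -0.7
gpz 158.5 Fz 0.1
gp [597.9 329.1 158.5] case [ -0.9 230.7 158.5] yaw 2.971 F [-0.2  1.   0.1] w 92.0 t 14.65 -> row [ 2.1620e+00  5.3370e+00 -1.3465e+01 -5.0000e-03]
```

```bash
exec 3>&1
{ python3 -m crank '[[92,0,0,1.5,0]]' && python3 fz.py >&3 && python3 -m crank '[[92,0,0,1.5,0]]' && python3 fz.py >&3 && python3 -m crank '[[92,0,0,1.5,0]]' && python3 fz.py >&3 && python3 -m crank '[[92,0,0,1.5,0]]' && python3 fz.py >&3 ; } >/dev/null; python3 -c "
from h import *
go(case(-3,236,172),np.pi-.165)"; python3 knob2.py
```

```text
gpz 156.9 Fz -0.6
gpz 155.5 Fz -0.8
gpz 154.1 Fz 0.5
gpz 153.0 Fz 3.1
gp [598.  329.1 153. ] case [ -0.8 230.7 153. ] yaw 2.971 F [0.5 0.9 3.1] w 91.7 t 15.15 -> row [ 2.2230e+00  5.2660e+00 -1.9044e+01 -5.0000e-03]
T [213.5 161.6] 50 (6.275716304779053, 7.648529052734375) [  1.7 161.6 128. ]
  S [278.7 109.2] 430 [-25.7 154.5 181.5] 47.9
  S [307.5 106.3] 137 [  5.4 141.6 188.4] 19.3
  S [297.8 122. ] 59 [ -0.8 159.5 138. ] 3.6
```

```bash
python3 -m crank '[[92,-2.2,0,2.5,0],[92,-4.5,0,4.5,0],[92,-6.5,0,6.2,0],[92,-8.3,0,8,0],[92,-10,0,9.8,0]]' | tail -5; python3 knob2.py | grep S
```

```text
tool_pos: [608.0, 327.4, 301.7]
tcp_rot: [3.141, 0.0, 2.971]
contact_force: [1.4, 0.4, 1.6]
grip_width: 91.8
finger_force: 1.5
  S [279.3 109. ] 468 [-19.9 152.5 182.8] 57.0
  S [310.5 107.4] 70 [ 14.5 140.8 183.9] 15.7
  S [302.4 124.9] 55 [ 11.3 159.4 127.3] 3.5
```

```bash
python3 -m crank '[[92,-1.8,0,2,0],[92,-3.4,0,4,0],[92,-5,0,6,0],[92,-6.5,0,8,0],[92,-8,0,10,0]]' | tail -5; python3 knob2.py | grep S
```

```text
tool_pos: [615.4, 326.1, 291.5]
tcp_rot: [-3.141, -0.001, 2.971]
contact_force: [-3.1, 3.1, 4.8]
grip_width: 91.5
finger_force: 1.7
  S [279.5 108.8] 481 [-17.7 150.  184.5] 62.0
  S [323.   98.3] 22 [ 26.5 125.4 212.9] 38.8
  S [312.5 108.1] 34 [ 19.1 138.8 182.2] 15.1
  S [305.3 127.6] 50 [ 17.9 158.8 118.3] 2.4
```

```bash
python3 -m crank '[[92,1,2,-5,0],[92,2,4,-30,0],[92,20,15,-80,0],[92,60,25,-120,0],[92,110,30,-140,0]]' | tail -5; python3 knob2.py
python3 - <<'E'
from h import *
from plant import vision
b=vision.capture("side");a=vision.capture("top")
brass=lambda h,s,v:(h>12)&(h<34)&(s>110)&(v>130)
for t in(1.05,1.1,1.13,1.16): print(t,proj(b,handle(t)).round(1),proj(a,handle(t)).round(1))
print("S",[(q[0].round(1),q[1].tolist()) for q in blobs(b,brass,(300,50,380,130),15)]); print("T",[(q[0].round(1),q[1].tolist()) for q in blobs(a,brass,(240,130,330,190),15)])
k={"a":a["color"],"b":b["color"]}; A=cv2.resize(k["a"][100:240,190:360],None,fx=2.35,fy=2.35);B=cv2.resize(k["b"][60:200,240:410],None,fx=2.35,fy=2.35)
cv2.imwrite("pics/p9.png",np.hstack([A,B])[:,:,::-1])
go(handle(1.13)+[0,0,70],np.pi/2-.165)
E
```

```text
tool_pos: [511.9, 374.1, 434.3]
tcp_rot: [3.14, 0.004, 2.97]
contact_force: [0.1, 0.7, -0.4]
grip_width: 91.8
finger_force: 0.0
T [213.4 153.4] 115 (15.617903709411621, 8.38434886932373) [ 18.6 165.1 128. ]
  S [288.4 105.9] 914 [ -5.9 155.7 185.2] 38.7
  S [322.7  98.1] 27 [ 28.4 134.2 209. ] 41.0
  S [305.2 127.6] 49 [ 20.5 169.4 111.9] 0.3
1.05 [322.8  99.4] [283.9 175.1]
1.1 [327.5  96.2] [284.8 169.3]
1.13 [330.3  94.4] [285.4 165.7]
1.16 [333.2  92.7] [286. 162.]
S [(array([335. , 100.8]), [300, 61, 80, 69, 1723]), (array([305.2, 126.7]), [302, 124, 8, 6, 39])]
T [(array([286.8, 165.8]), [256, 152, 63, 25, 564])]
gp [511.8 374.3 273.8] case [-93.2 261.1 273.8] yaw 2.972 F [ 0.1 -0.9 -0.3] w 91.6 t 17.525 -> row [ -99.379 -260.694  -79.982    1.567]
```

View pics/p9.png

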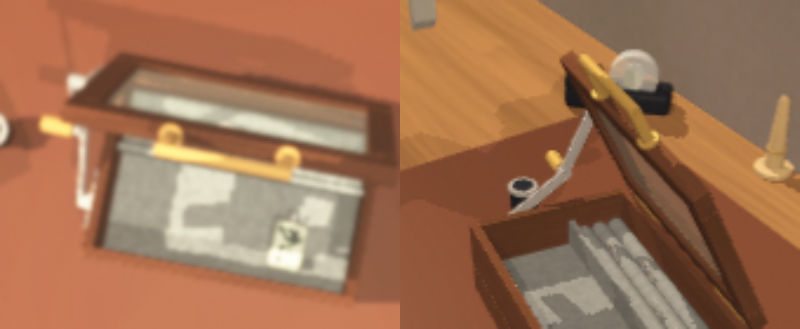

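The stay is folded at the knee (knob at crop (553,158) in the side view), and the lid stands by itself at about 1.10 rad. The pendant is still flat at top-crop (290,245).

```bash
python3 -m crank '[[34,-20,-20,-50,0.18],[34,-40,-70,-78,0.37],[34,-60,-125,-80,0.55],[34,-80,-185,-80,0.74],[34,-92,-240,-80,0.92]]' >/dev/null; python3 -c "
from h import *
go(handle(1.10)+[0,0,70],np.pi/2-.165)"
```

```text
gp [563.6 118.7 351.4] case [-2.000e-01  1.750e+01  3.514e+02] yaw 2.043 F [0.6 0.3 0.7] w 46.4 t 18.15 -> row [-13.678 -10.967   0.264   0.637]
```

```bash
python3 -m crank '[[30,-13.7,-11,0,0.18],[30,-13.7,-11,0,0.36],[30,-13.7,-11,0,0.54],[30,-13.7,-11,0,0.64],[30,-13.7,-11,10,0.64]]' >/dev/null; python3 - <<'E'
from h import *
from plant import vision
go(handle(1.10),np.pi/2-.165)
b=vision.capture("side"); B=cv2.resize(b["color"][30:170,250:420],None,fx=3.5,fy=3.5)
cv2.imwrite("pics/p10.png",B[:,:,::-1])
E
```

```text
gp [559.8 103.7 342. ] case [ -1.4   2.1 342. ] yaw 1.411 F [ 0.6 -0.4 -0.1] w 30.0 t 18.775 -> row [-2.134e+00  5.800e-01  6.083e+01  5.000e-03]
```

View pics/p10.png

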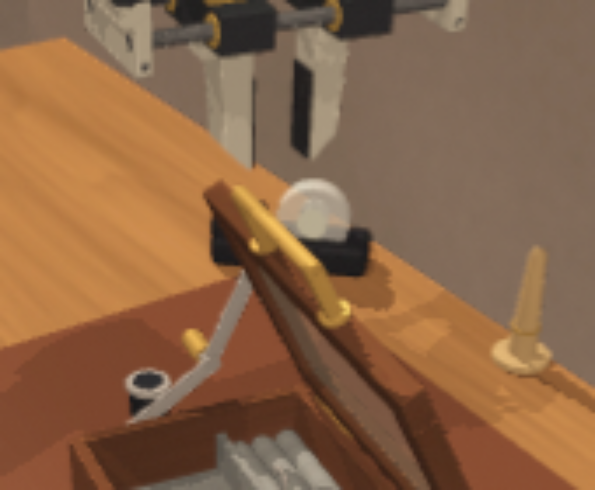

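The crop shows the bar running from about (235,190) to (315,275), with its middle near (275,232). The finger gap is centred above it at about (273,160), so I will go down and grip.

```bash
python3 -m crank '[[30,-1,0.6,20,0],[30,-2,0.6,40,0],[30,-2,0.6,52,0],[30,-2,0.6,60,0],[30,-2,0.6,60,0]]' | grep force; python3 -m crank '[[5,0,0,0,0],[5,0,0,0,0],[5,0,0,0,0]]' | grep -v rot; python3 ck.py 5
```

```text
contact_force: [-0.1, 0.9, 0.3]
finger_force: 0.0
time: 19.82
tool_pos: [559.3, 102.8, 442.3]
contact_force: [0.7, 0.4, 0.8]
grip_width: 8.6
finger_force: 30.0
th 1.100 rad 218.5 tang 0.9 radial -0.4 time 19.82
```

```bash
python3 -m crank '[[5,0,-9.5,4.8,0],[5,0,-19.1,10,0],[5,0,-28,16,0]]' >/dev/null; python3 ck.py 5; python3 - <<'E'
from h import *
go(handle(.5))
E
```

```text
th 0.947 rad 218.2 tang 0.6 radial -1.5 time 20.20
gp [530.6 107.5 266.7] case [-30.9   1.1 266.7] yaw 1.412 F [-0.2  1.1  1.5] w 8.6 t 20.2 -> row [ -0.7   -64.865  71.102   0.   ]
```

```bash
python3 -m crank '[[5,0,-26,19.6,0],[5,0,-41.2,34.8,0],[5,0,-55,51.5,0],[5,0,-66.9,69.5,0],[5,0,-77,88.6,0]]' >/dev/null; python3 ck.py 15; python3 - <<'E'
from h import *
go(handle(.1))
E
```

```text
th 0.401 rad 218.4 tang 0.2 radial 5.8 time 20.82
gp [454.7 119.9 177.6] case [-107.8    0.8  177.6] yaw 1.411 F [ 5.9  2.1 -2. ] w 8.7 t 20.825 -> row [ -0.708 -16.371  63.062   0.   ]
```

```bash
python3 -m crank '[[5,0,-7,20,0],[5,0,-12.8,40.8,0],[5,0,-16.8,62,0],[5,0,-17.8,72.7,0],[5,0,-17.8,72.7,0]]' >/dev/null; python3 ck.py 15; python3 - <<'E'
from h import *
go(handle(0))
E
```

```text
th 0.053 rad 216.6 tang -3.4 radial -0.9 time 21.45
gp [437.  122.8 104.4] case [-125.7    0.8  104.4] yaw 1.411 F [ 0.   6.5 -3.3] w 8.6 t 21.45 -> row [-0.776 -0.287 11.426  0.   ]
```

```bash
exec 3>&1
{ python3 -m crank '[[5,0,-0.2,2,0],[5,0,-0.4,4,0],[5,0,-0.5,6,0],[5,0,-0.5,8,0]]' && python3 fz.py >&3 && python3 -m crank '[[5,0,0,1.5,0]]' && python3 fz.py >&3 && python3 -m crank '[[5,0,0,1.2,0]]' && python3 fz.py >&3 && python3 -m crank '[[5,0,0,1,0]]' && python3 fz.py >&3 && python3 -m crank '[[5,0,0,1,0]]' && python3 fz.py >&3  && python3 -m crank '[[5,0,0,1,0]]' && python3 fz.py >&3 && python3 -m crank '[[5,0,0,1,0]]' && python3 fz.py >&3 ; } >/dev/null
```

```text
gpz 97.2 Fz 0.7
gpz 95.7 Fz -0.3
gpz 95.1 Fz 17.2
```

```bash
python3 -m crank '[[5,0,0,-0.8,0],[24,0,0,-0.8,0],[24,0,0,-0.8,0],[24,0,0,-0.8,0],[24,0,0,-0.8,0]]' | tail -3; python3 -m crank '[[24,0,0,-40,0],[24,0,0,-100,0],[24,0,-50,-140,0],[24,0,-100,-150,0]]' | head -2; python3 -m crank '[[40,60,0,-10,0],[40,120,0,-20,0],[40,180,0,-20,0],[40,220,0,-20,0],[40,220,0,-20,0]]' | head -2
python3 - <<'E'
from h import *
from plant import vision
S,T=[dict(np.load(f"pics/{n}0.npz")) for n in("side","top")]; a=vision.capture("top");b=vision.capture("side")
brass=lambda h,s,v:(h>14)&(h<32)&(s>110)&(v>140)
for n,c,bx in(("T0",T,(205,140,320,250)),("T",a,(205,140,320,250)),("S0",S,(255,130,310,210)),("S",b,(255,130,310,210))): print(n,[(q[0].round(1),q[1][4]) for q in blobs(c,brass,bx,5)])
yel=lambda h,s,v:(h>20)&(h<32)&(s>150)&(v>140); pale=lambda h,s,v:(s<90)&(v>110)
for n,c in(("S0",S),("S",b)): print(n,[(q[0].round(1),q[1][4]) for q in blobs(c,pale,(255,235,450,310),40)],[(q[0].round(1),q[1][4]) for q in blobs(c,yel,(350,290,400,345),40)],[(q[0].round(1),q[1][4]) for q in blobs(c,pale,(282,128,305,150),8)])
d=cv2.absdiff(S["color"],b["color"]).max(2); print("diff over lid/case",(d[135:235,270:390]>40).sum())
A=cv2.resize(a["color"][130:280,150:430],None,fx=2,fy=2);B=cv2.resize(b["color"][100:350,240:450],None,fx=1.2,fy=1.2)
cv2.imwrite("pics/final.png",np.hstack([A,B])[:,:,::-1])
E
```

```text
contact_force: [0.1, -0.5, -0.9]
grip_width: 23.5
finger_force: 0.0
time: 23.32
tool_pos: [338.0, 138.3, 406.8]
time: 23.95
tool_pos: [373.5, 357.4, 423.9]
T0 [(array([221.9, 160.5]), np.int32(80)), (array([278.6, 232.1]), np.int32(345))]
T [(array([221.9, 160.4]), np.int32(82)), (array([280. , 232.1]), np.int32(348))]
S0 [(array([277.5, 187.4]), np.int32(346))]
S [(array([277.4, 187.2]), np.int32(341))]
S0 [(array([366.5, 254.7]), np.int32(479)), (array([419.3, 257.9]), np.int32(515)), (array([270.7, 260.5]), np.int32(193)), (array([319.4, 288.3]), np.int32(378))] [(array([371.3, 315.5]), np.int32(653))] [(array([293.5, 140. ]), np.int32(73))]
S [(array([366.5, 254.8]), np.int32(480)), (array([419.3, 257.9]), np.int32(516)), (array([270.5, 260.7]), np.int32(173))] [(array([371.4, 315.7]), np.int32(639))] [(array([293.6, 139.9]), np.int32(73))]
diff over lid/case 71
```

The pull, knob, loupe, jar, tape measure and the other pendants are all within a pixel or two of where they were at the start. So the lid is shut, the stay's foot has not shifted, and nothing else has moved.

```bash
python3 -c "
from plant import bot
print(bot.close_job())"
```

```text
the job is handed in; nothing more can be done
None
```

The job is handed in at about 24 s: the middle-sized pendant was set down flat in the front compartment, the stay was locked and later folded, and the lid was lowered shut, with a firm press of about 17 N as it seated. In the last pictures everything else on the desk was where it started.

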